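# Latch the spring bar of a tin carrier

### The job

Make the carrier safe to carry: swing its raised spring bar down over the tin against the spring, hold it there, and shoot the bolt outwards into the slot of the strike post so that the bar stays latched, feeling for the slot's height with the bolt's nose. Keep hold of the bar until it is latched - it must not fly back up - and leave the tin in its well and the bottles and jar round it where they stand.

Things in the scene. Friction and masses are not known exactly. Their poses are not given: they have to be found in the camera images.
- carrier: plywood board 270 x 110 x 15 mm fixed to the bench, the tin in a low-fenced well on it; origin under its middle at bench level, x from the hinge (x -100 mm) to the strike post, z up. The steel post (face at x +80, 15 mm thick, 44 wide) has a through slot 14 mm high for the 10 mm bolt; its height is set anew each time: slot middle 71 to 88, post top 89 to 105 mm above the bench
- hinge_axis (a point): middle of the bar's hinge pin, 75 mm above the bench; axes as the carrier's, the pin lies along y between two aluminium cheeks. Winding the bar down swings everything on it about this point
- spring_bar (a joint): aluminium bar, 165 mm long from the pin, 30 wide, 8 thick, on hinge_axis. In rad: 0 = raised on its stop, 0.55 rad (31 deg) above level, free end up on the post's side; grows as it is swung down, 0.55 = level, 0.63 = lower stop. A torsion spring drives it back: about 0.4 N m when raised, 1.0 N m when level. Only the bolt can latch it
- bolt (a joint): flat steel bolt (22 wide, 10 mm thick, edges broken) sliding lengthwise on top of the bar; in m: 0 = drawn back (it starts at 0 to 0.005), 0.030 = fully out. About 1.5 N slides it; it stays where it is left. Bar near level: at 0.010 the nose meets the post's face; past 0.025 it is right through the slot; stopped short near 0.010 means it is above or below the slot
- bolt_grip (a point): point to grip on the bolt's upright black blade: 10 mm thick along the bar, 30 wide across it, standing square to the bar from 14 to 74 mm above the pin line. 110 mm (plus the bolt's value) out from the pin, 58 mm above the pin line; axes: x out along the bar, y along the pin, z square to the bar. Fingertips kept 35 mm above the pin line pass over the post
- bolt_nose (a point): foremost point of the bolt's nose, 170 mm (plus the bolt's value) out from the pin and 4.5 mm above the pin line, axes as bolt_grip
- squat_tin: loose squat paint tin, 61 mm across, 40 mm high, standing in the carrier's well under the bar; origin under its middle
- white_jar: loose white jar with a screw lid, 68 x 67 x 120 mm, standing on the bench to the robot's right of the carrier; origin under its middle; leave alone
- amber_tall: loose amber bottle with a black cap, 44 mm across, 113 mm high, standing on the bench; origin under its middle; leave alone
- teal_bottle: loose small amber bottle with a wide cap, 40 mm across, 88 mm high, standing on the bench beyond the carrier; origin under its middle; leave alone
There are look-alikes about, which are no part of the job. Leave any brown look-alike of the squat_tin alone.

How it is judged:
By the outcome, as a careful person would: the job done as asked, in the order asked, and still so for the second after the job is handed in, with the robot touching nothing.
It also fails if it takes over 42 s, if anything falls off the work surface, if the arm or the gripper's body presses on something with over 40 N, if the wrist force passes 120 N, or if a joint passes its speed limit or range.

### The arm

A 7-joint arm with a two-finger parallel gripper is mounted at the origin on a cart in front of the work surface, level with it; the furniture and walls round the work are solid. World frame = base frame: x ahead of the robot, y to its left, z up, the work surface at z = 0. Lengths are in m, angles in rad, forces in N, time in s.
With the tool pointing down it reaches from about 0.4 to 0.85 m from the base axis. Payload 10.4 kg.
Tool frame: the origin (TCP) lies at the very end of the fingers, on their centre line; the grasp point (between the pads) lies 19 mm behind it (arm.pinch_z is the distance from the TCP to the grasp point, in m); x points along the fingers, y is the direction in which the jaws open and shut, and the axes are right-handed (so a half turn about x gives the same grasp; the last joint's range is limited). The gripper opens to 87 mm and grips with 3 to 60 N. Pads are 19 mm wide; open, the fingers measure 117 mm over their backs; the gripper's body (75 mm by 190 mm) begins 51 mm behind the grasp point.
Start: joints at [1.315, 0.332, -0.065, 1.46, 0.022, 1.35, -0.088], TCP at [0.144, -0.608, 0.223] pointing down, gripper open.
Joint ranges: [-2.6, 2.6], [-0.5, 2.12], [-1.47, 1.34], [0.16, 2.42], [-1.27, 4.41], [0.06, 2.06], [-2.6, 2.6]. Speed limits (rad/s): [2.22, 2.22, 2.79, 2.79, 3.14, 3.14, 3.14].

### API

Orientations are given as a 3x3 rotation matrix whose columns are the frame's x, y, z axes.
In Python, from bench import arm gives the robot as it stands. The module is installed in compiled form; this text tells all that it offers. Calls block until the motion is done:
- arm.movep(position, orientation): joint-space move of the TCP to a pose.
- arm.move_linear(position, frame=None, max_speed=0.15): straight line of the TCP; frame=None keeps the orientation; max_speed is the mean speed in m/s.
- arm.move_joints(angles): joint-space move.
- arm.grip(opening, effort=None): finger opening in m; effort is the grip in N (None keeps the last); returns when the fingers have stopped.
- arm.pause(seconds).
- arm.inverse_kinematics(position, orientation): joint angles nearest the present ones, or None.
- arm.read_camera(name): name is "scene" or "top" or "wrist"; returns (picture, depth): 480x640x3 uint8, red, green, blue; 480x640 float32, m along the optical axis (not along the pixel's ray), 0 where there is no reading.
- arm.camera_model(name): a dict with "fx", "fy", "cx", "cy" (pixels), "k1" (the pictures are not rectified: a ray, as slopes to the right and down, at radius r is drawn at 1 + k1 r^2 times it, then the intrinsics apply), "R" (3x3) and "t" (3): a world point X has camera coordinates R X + t; the wrist camera has in their place "T_tool_cam" (4x4, takes a point from camera to tool coordinates, whose origin is the TCP and whose axes are the tool frame's). Camera axes: x right, y down, z forward; pixel columns grow to the right and rows downward; lengths in m; the calibration is good to about 2 mm. A picture is of the moment at which its call begins: read the wrist's pose just before it. camera_model takes no time and is no camera call.
A pose or a line that the arm cannot do raises arm.Unreachable and nothing moves.
- arm.job_done(): hands the job in, once; it reports no verdict.
Readings, each from a call of its own:
- arm.read_t(): time.
- arm.read_qpos(): joint angles.
- arm.read_qvel(): joint speeds.
- arm.read_effort(): joint torques, N m.
- arm.read_ee_pos(): TCP position.
- arm.read_tcp_rot(): TCP orientation.
- arm.read_wrist_force(): force on the tool from outside, world axes, zero at the start.
- arm.read_moment(): the same for the moment, N m.
- arm.read_opening(): finger opening in m.
Only numpy, scipy, OpenCV 4.12 (cv2) and the standard library are available. Lean on these libraries where they do the work, as an engineer would, in place of code of your own. Each camera call takes 0.05 s, during which the arm holds its last target. There are 200 camera calls.

## Working session

There is one attempt and no reset: what is moved stays moved. The work goes in short steps, each a Python script; the robot and the scene stay as the last script left them, time stands still between calls to the robot, and variables do not carry over. Pictures are saved under pics/ and viewed, about 8 in all and at most 12, crops included, and the job is handed in when it is done.

```bash
mkdir -p pics; cat > h.py <<'E'
import numpy as np, cv2
from bench import arm
def cloud(name):
    img,d=arm.read_camera(name); m=arm.camera_model(name)
    return img,d,m
def world(m,d):
    K=np.array([[m['fx'],0,m['cx']],[0,m['fy'],m['cy']],[0,0,1.]])
    v,u=np.mgrid[0:480,0:640]
    p=cv2.undistortPoints(np.stack([u,v],-1).reshape(-1,1,2).astype(float),K,np.array([m['k1'],0,0,0,0.])).reshape(480,640,2)
    c=np.dstack([p[...,0]*d,p[...,1]*d,d])
    w=(c-np.array(m['t']))@np.array(m['R'])
    w[d==0]=np.nan
    return w
E
python3 - <<'E'
from h import *
for n in ("scene","top"):
    img,d,m=cloud(n); np.savez(n+'.npz',img=img,w=world(m,d)); cv2.imwrite(f'pics/{n}.png',img[...,::-1]); print(n,m)
print(arm.read_t(),arm.pinch_z,arm.read_tcp_rot().round(3))
E
```

```text
scene {'fx': 577.7117236322472, 'fy': 577.7117236322472, 'cx': 311.25445517181385, 'cy': 242.85477558221734, 'k1': -0.09743632408567528, 'R': array([[-0.71257714, -0.70148208, -0.01251852],
       [-0.45328897,  0.47393079, -0.75492961],
       [ 0.53550251, -0.53227107, -0.65568633]]), 't': array([0.40955726, 0.34169224, 1.19104047])}
top {'fx': 489.4847298138277, 'fy': 489.4847298138277, 'cx': 319.35688260375406, 'cy': 246.97555879876208, 'k1': 0.03152458793186175, 'R': array([[-0.00521633, -0.99998264,  0.00274027],
       [-0.99448235,  0.00490049, -0.10478955],
       [ 0.1047743 , -0.00327177, -0.99449064]]), 't': array([0.03463699, 0.57504441, 1.25904932])}
0.1 0.0187 [[-0.     0.231 -0.973]
 [ 0.001 -0.973 -0.231]
 [-1.    -0.001  0.   ]]
```

View pics/scene.png

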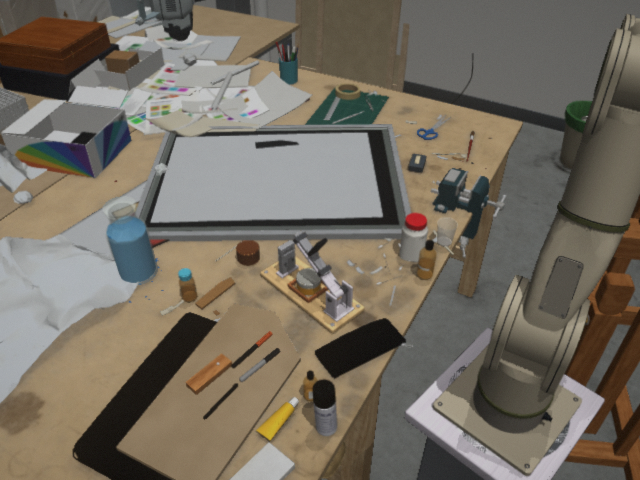

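View pics/top.png

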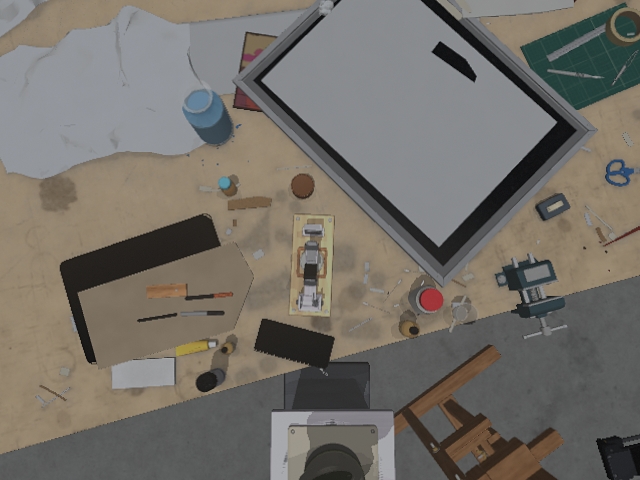

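The carrier is at scene (310,285) and top (312,265). The brown look-alike tin is at scene (248,252) and top (302,186), off the carrier, so I leave it alone. The grey tin in the well, at scene (310,280), is the one meant. Next I enlarge the carrier and fit it.

```bash
python3 - <<'E'
from h import *
a=np.load('scene.npz');b=np.load('top.npz')
c1=cv2.resize(a['img'][225:335,255:375,::-1],(480,440),interpolation=cv2.INTER_CUBIC)
c2=cv2.resize(b['img'][205:325,280:345,::-1],(238,440),interpolation=cv2.INTER_CUBIC)
cv2.imwrite('pics/crop.png',np.hstack([c1,c2]))
for n,z,(r0,r1,q0,q1) in (('top',b,(205,325,280,345)),('scene',a,(225,335,255,375))):
    w=z['w'][r0:r1,q0:q1].reshape(-1,3); im=z['img'][r0:r1,q0:q1].reshape(-1,3).astype(int)
    k=(w[:,2]>.008)&(w[:,2]<.022)&(im[:,0]>150)&(im[:,0]-im[:,2]>40)
    rc=cv2.minAreaRect(w[k,:2].astype(np.float32)); print(n,'board',k.sum(),rc)
    print('bench z',np.nanmedian(w[(w[:,2]<.008)][:,2]))
    # high things profile, along x
    k=w[:,2]>.045; h=w[k]; hc=im[k]
    for x in np.arange(h[:,0].min(),h[:,0].max(),.01):
        s=(h[:,0]>=x)&(h[:,0]<x+.01)
        if s.sum(): print('%.3f n%d zmax %.3f ymin %.3f ymax %.3f ymean %.3f z %.3f dark%d'%(x,s.sum(),h[s,2].max(),h[s,1].min(),h[s,1].max(),h[s,1].mean(),h[s,2].mean(),(hc[s].sum(1)<150).sum()))
E
```

```text
top board 1204 ((0.5305995941162109, 0.05284522473812103), (0.10736419260501862, 0.2642761766910553), 87.09715270996094)
bench z 0.00021290867447094642
0.412 n28 zmax 0.090 ymin 0.031 ymax 0.086 ymean 0.054 z 0.082 dark0
0.422 n99 zmax 0.092 ymin 0.026 ymax 0.091 ymean 0.057 z 0.083 dark0
0.432 n100 zmax 0.093 ymin 0.023 ymax 0.091 ymean 0.060 z 0.084 dark0
0.442 n65 zmax 0.095 ymin 0.028 ymax 0.086 ymean 0.058 z 0.088 dark0
0.452 n48 zmax 0.098 ymin 0.043 ymax 0.071 ymean 0.057 z 0.092 dark0
0.462 n50 zmax 0.104 ymin 0.041 ymax 0.071 ymean 0.056 z 0.098 dark0
0.472 n52 zmax 0.124 ymin 0.041 ymax 0.070 ymean 0.055 z 0.116 dark0
0.482 n77 zmax 0.202 ymin 0.040 ymax 0.070 ymean 0.054 z 0.159 dark38
0.492 n52 zmax 0.200 ymin 0.040 ymax 0.068 ymean 0.054 z 0.192 dark49
0.502 n53 zmax 0.186 ymin 0.038 ymax 0.068 ymean 0.054 z 0.173 dark50
0.512 n65 zmax 0.169 ymin 0.028 ymax 0.077 ymean 0.052 z 0.128 dark42
0.522 n85 zmax 0.155 ymin 0.025 ymax 0.082 ymean 0.051 z 0.103 dark2
0.532 n98 zmax 0.158 ymin 0.025 ymax 0.082 ymean 0.053 z 0.110 dark0
0.542 n83 zmax 0.161 ymin 0.025 ymax 0.082 yme
[... 1426 characters left out ...]
81 dark0
0.529 n134 zmax 0.158 ymin 0.026 ymax 0.225 ymean 0.065 z 0.097 dark0
0.539 n135 zmax 0.166 ymin 0.024 ymax 0.080 ymean 0.053 z 0.103 dark0
0.549 n132 zmax 0.175 ymin 0.027 ymax 0.074 ymean 0.052 z 0.124 dark1
0.559 n76 zmax 0.178 ymin 0.030 ymax 0.066 ymean 0.052 z 0.144 dark6
0.569 n8 zmax 0.176 ymin 0.039 ymax 0.059 ymean 0.051 z 0.172 dark0
0.599 n127 zmax 0.111 ymin 0.024 ymax 0.069 ymean 0.044 z 0.075 dark2
0.609 n205 zmax 0.110 ymin 0.023 ymax 0.069 ymean 0.051 z 0.083 dark0
0.619 n50 zmax 0.110 ymin 0.027 ymax 0.070 ymean 0.055 z 0.090 dark0
0.699 n3 zmax 0.046 ymin 0.063 ymax 0.075 ymean 0.070 z 0.046 dark0
0.719 n1 zmax 0.046 ymin 0.052 ymax 0.052 ymean 0.052 z 0.046 dark0
```

View pics/crop.png

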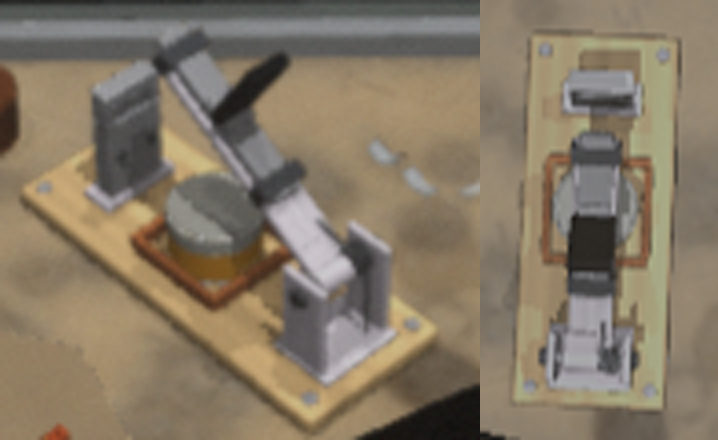

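The crop shows the hinge cheeks on the robot's side (scene crop (335,310)) and the strike post at the far end (scene crop (125,130)). The bar is raised over the grey tin, with the black blade at (255,85). Next I fit the blade in the bar frame and check IK along the path.

```bash
cat >> h.py <<'E'
C=np.array([.5306,.0528,0.]); YAW=np.deg2rad(-2.8)
ex=np.array([np.cos(YAW),np.sin(YAW),0]); ey=np.array([-np.sin(YAW),np.cos(YAW),0]); ez=np.array([0,0,1.])
H=C-.1*ex+.075*ez
def bar(th):  # th above level
    return np.cos(th)*ex+np.sin(th)*ez, -np.sin(th)*ex+np.cos(th)*ez
def pose(th,out,up,s=1):  # TCP so that the grasp point is at (out,up) in the bar frame
    xb,zb=bar(th); R=np.column_stack([-zb,s*xb,np.cross(-zb,s*xb)])
    return H+out*xb+up*zb-zb*arm.pinch_z, R
def barc(): # present grasp point in carrier coordinates: out, up, pitch
    p=arm.read_ee_pos();R=arm.read_tcp_rot();g=p-R[:,0]*arm.pinch_z-H
    th=np.arctan2(R[:,0]@ex,-R[:,0]@ez); xb,zb=bar(th)
    r=np.hypot(g@ex,g@ez)
    return np.round([g@xb*1e3,g@ey*1e3,g@zb*1e3,th*1e3, (np.arctan2(g@ez,g@ex)-np.arctan2(58,g@xb*1e3))*1e3],1)
E
python3 - <<'E'
from h import *
xb,zb=bar(.55)
for n in('top','scene'):
    z=np.load(n+'.npz');w=z['w'].reshape(-1,3);im=z['img'].reshape(-1,3).astype(int)
    q=np.stack([(w-H)@xb,(w-H)@ey,(w-H)@zb],1)
    near=(np.abs(q[:,1])<.03)&(q[:,0]>.02)&(q[:,0]<.2)
    k=near&(im.sum(1)<150)&(q[:,2]>.025)&(q[:,2]<.09)
    print(n,'blade out,y,up pct',*np.percentile(q[k],[2,25,50,75,98],axis=0).round(4))
    k=near&(np.abs(q[:,1])<.01)&(q[:,0]>.025)&(q[:,2]>-.005)&(q[:,2]<.025)
    for o in np.arange(.03,.19,.02):
        s=k&(np.abs(q[:,0]-o)<.01)
        if s.sum(): print('  bar %.2f up %.4f y %.4f'%(o,np.median(q[s,2]),np.median(q[s,1])),s.sum())
    c=np.stack([(w-C)@ex,(w-C)@ey,w[:,2]],1)
    k=(c[:,0]>.082)&(c[:,0]<.094)&(abs(c[:,1])<.02)&(c[:,2]>.08);print('post top',np.percentile(c[k,2],[25,50,75]).round(4),k.sum(),np.median(c[k,1]))
    k=(c[:,0]>-.115)&(c[:,0]<-.085)&(abs(c[:,1])>.018)&(c[:,2]>.07)&(abs(c[:,1])<.05);print('cheeks',np.percentile(c[k],[3,50,97],axis=0).round(4))
for s in(1,-1):
    for th,o,u in((.55,.112,.13),(.55,.112,.058),(.3,.112,.058),(0,.112,.058),(-.07,.14,.058),(0,.14,.13)):
        q=arm.inverse_kinematics(*pose(th,o,u,s)); print(s,th,None if q is None else np.round(q,2))
E
```

```text
top blade out,y,up pct [ 0.1105 -0.0136  0.0275] [ 0.1167 -0.007   0.0419] [ 0.1179 -0.0002  0.0573] [0.1186 0.0069 0.0716] [0.12   0.0132 0.0759]
  bar 0.03 up -0.0002 y -0.0004 44
  bar 0.05 up 0.0022 y -0.0002 41
  bar 0.07 up 0.0108 y 0.0001 46
  bar 0.11 up 0.0189 y 0.0012 24
  bar 0.13 up 0.0100 y -0.0002 73
  bar 0.15 up 0.0093 y 0.0002 62
  bar 0.17 up 0.0085 y -0.0003 58
post top [0.1014 0.1033 0.1058] 79 -0.0008721587160378922
cheeks [[-0.1143 -0.0317  0.0752]
 [-0.0999  0.0185  0.084 ]
 [-0.0854  0.0332  0.0904]]
scene blade out,y,up pct [ 0.1069 -0.012   0.0261] [ 0.1076 -0.0021  0.0459] [0.1099 0.0072 0.0626] [0.1122 0.0112 0.075 ] [0.1145 0.0134 0.0803]
  bar 0.03 up 0.0043 y 0.0000 50
  bar 0.05 up 0.0061 y 0.0004 72
  bar 0.07 up 0.0133 y 0.0013 72
  bar 0.09 up 0.0121 y 0.0023 80
  bar 0.11 up 0.0149 y 0.0061 53
  bar 0.13 up 0.0127 y 0.0026 76
  bar 0.15 up 0.0128 y 0.0008 81
  bar 0.17 up 0.0137 y 0.0011 37
post top [0.0843 0.1042 0.1074] 89 0.002788448511314755
cheeks [[-0.1139 -0.0303  0.0717]
 [-0.1028  0.0214  0.0848]
 [-0.0873  0.0313  0.0921]]
1 0.55 [ 0.25 -0.42 -0.48  2.25 -0.06  0.74 -0.27]
1 0.55 [ 1.   -0.43 -1.09  2.25 -0.49  0.58  0.14]
1 0.3 [ 0.9   0.04 -1.14  2.03  0.16  0.81 -0.37]
1 0 [ 0.7   0.46 -1.07  1.76  0.43  1.18 -0.55]
1 -0.07 [ 0.62  0.59 -1.03  1.63  0.49  1.29 -0.56]
1 0 [ 0.66  0.43 -1.04  1.61  0.38  1.32 -0.49]
-1 0.55 [-0.8  -0.49  0.32  2.29  0.55  0.89  2.35]
-1 0.55 [-0.92 -0.34  0.51  2.32  0.63  0.7   2.3 ]
-1 0.3 None
-1 0 [ 0.8   0.56 -1.24  1.76  0.56  1.24  2.51]
-1 -0.07 [ 0.73  0.73 -1.25  1.63  0.66  1.37  2.47]
-1 0 [ 0.77  0.53 -1.24  1.61  0.51  1.37  2.56]
```

The blade centre is 113 mm out, so the bolt is at about 3 mm. The blade is centred in y, and the bolt's top is 9.5 mm up. The post top is about 104 mm, which puts the slot near 87. Now I approach and grip.

```bash
python3 - <<'E'
from h import *
R0=pose(0.2,0,0)[1]
arm.grip(.045,40)
arm.movep([.40,-.22,.30],R0); print(arm.read_t(),arm.read_qpos().round(2))
arm.movep(*pose(.55,.113,.135)); print(arm.read_t(),arm.read_qpos().round(2),barc())
img,_=arm.read_camera('wrist'); cv2.imwrite('pics/wr.png',img[...,::-1])
img,_=arm.read_camera('scene'); cv2.imwrite('pics/sc2.png',np.hstack([cv2.resize(img[150:340,230:400,::-1],(425,475)),cv2.resize(cv2.imread('pics/wr.png'),(370,475))]))
print(arm.read_wrist_force().round(2))
E
```

```text
2.775 [ 1.04 -0.21 -0.48  1.87 -0.2   1.29  0.55]
3.8917 [ 0.25 -0.43 -0.48  2.25 -0.06  0.75 -0.26] [ 1.135e+02 -9.000e-01  1.351e+02  5.497e+02  9.493e+02]
[ 0.37 -0.39 -0.36]
```

View pics/sc2.png

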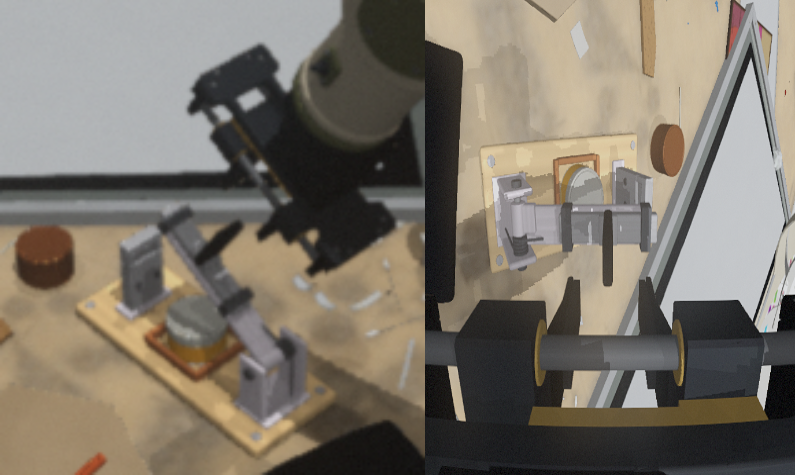

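The blade (wrist view (608,235)) is centred between the open fingers (about 575 and 645). I descend, grip and swing down along the arc.

```bash
python3 - <<'E'
from h import *
p,R=pose(.55,.113,.058); arm.move_linear(p,R,.1); print(arm.read_t(),barc(),arm.read_wrist_force().round(1))
print(arm.grip(0,45),arm.read_opening(),arm.read_t(),barc(),arm.read_wrist_force().round(1))
if .007<arm.read_opening()<.014:
    for th in np.linspace(.55,.05,7)[1:]:
        try: p,R=pose(th,.113,.058); arm.move_linear(p,R,.08)
        except arm.Unreachable as e: print('unr',th,e);break
        f=arm.read_wrist_force(); xb,zb=bar(th); print('%.3f t%.2f'%(th,arm.read_t()),barc(),'F out %.1f up %.1f y %.1f'%(f@xb,f@zb,f@ey))
        if np.linalg.norm(f)>45: break
    print(arm.read_opening(),arm.read_moment().round(2),arm.read_qpos().round(2))
img,_=arm.read_camera('scene'); img=img[150:340,230:400,::-1]; cv2.imwrite('pics/sc3.png',cv2.resize(img,(510,570)))
E
```

```text
4.9083 [113.3  -0.   58.3 550.4 552.2] [1.1 0.6 0.4]
False 0.01008953400113321 5.6 [112.9  -0.   58.  549.8 549.9] [-1.1  0.2  0.4]
0.467 t5.88 [114.1   0.   57.8 468.5 467. ] F out 1.9 up 4.6 y -0.6
0.383 t6.15 [1.136e+02 1.000e-01 5.780e+01 3.861e+02 3.844e+02] F out 1.3 up 5.5 y 0.6
0.300 t6.42 [1.134e+02 1.000e-01 5.780e+01 3.034e+02 3.017e+02] F out -0.1 up 6.5 y -1.5
0.217 t6.70 [1.135e+02 1.000e-01 5.780e+01 2.206e+02 2.191e+02] F out 0.7 up 7.2 y -2.4
0.133 t6.97 [113.4   0.2  57.8 137.2 135.6] F out -0.3 up 8.1 y -1.7
0.050 t7.25 [113.3   0.2  57.7  53.7  51.8] F out 1.0 up 8.1 y -1.8
0.009752329214724931 [-0.52  0.03 -0.02] [ 0.31  0.25 -0.56  1.83  0.17  1.06 -0.36]
```

View pics/sc3.png

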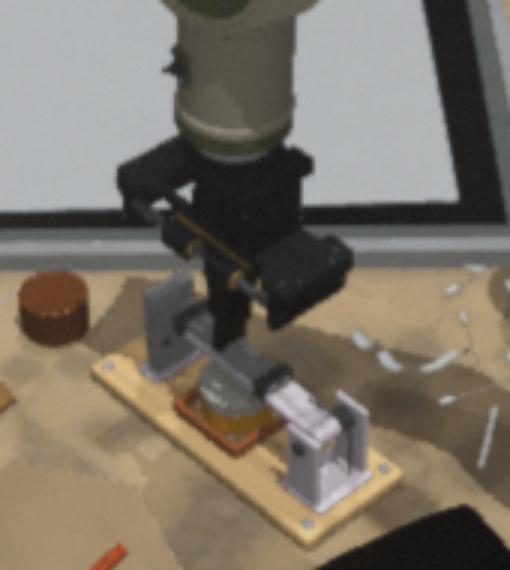

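The bar is down to 0.05 rad above level and held. Now I feel for the slot.

```bash
cat >feel.py <<'E'
from h import *
def st(th,out,v=.04):
    p,R=pose(th,out,.058); arm.move_linear(p,R,v); f=arm.read_wrist_force(); xb,zb=bar(th); b=barc()
    return f@xb,f@zb,b
def attempt(th):
    st(th,.116,.05)
    for o in (.120,.122,.124,.126):
        r=st(th,o)
        if r[0]<-10 : break
    print('th %.3f out %.3f fo %.1f fu %.1f'%(th,o,r[0],r[1]),r[2],'t%.2f'%arm.read_t(),flush=True)
    return r[0]>-10
E
python3 - <<'E'
from feel import *
for th in (.042,.030,.054,.018,.066):
    if arm.read_t()>22: break
    if attempt(th): print('IN',th);break
E
```

```text
th 0.042 out 0.126 fo -1.8 fu 6.6 [1.258e+02 1.000e-01 5.800e+01 4.670e+01 4.680e+01] t8.55
IN 0.042
```

```bash
python3 - <<'E'
from feel import *
for o in (.130,.134,.138,.141,.143):
    r=st(.042,o); print(o,np.round(r[:2],1),r[2],arm.read_t())
    if r[0]<-12: break
print(arm.read_opening())
for n in('scene','top'):
    img,d,m=cloud(n); np.savez(n+'2.npz',img=img,w=world(m,d))
    cv2.imwrite(f'pics/{n}4.png',img[...,::-1])
a=cv2.imread('pics/scene4.png')[220:330,260:360];cv2.imwrite('pics/c4.png',cv2.resize(a,(500,550),interpolation=cv2.INTER_CUBIC))
E
```

```text
0.13 [0.3 5.7] [1.301e+02 1.000e-01 5.800e+01 4.700e+01 4.700e+01] 8.8
0.134 [-0.   6.5] [1.341e+02 1.000e-01 5.800e+01 4.720e+01 4.720e+01] 9.05
0.138 [0.4 6.6] [1.381e+02 1.000e-01 5.800e+01 4.710e+01 4.700e+01] 9.3
0.141 [-4.1  6.1] [1.398e+02 1.000e-01 5.780e+01 4.400e+01 4.260e+01] 9.55
0.143 [-7.8  3.6] [1.40e+02 1.00e-01 5.74e+01 4.02e+01 3.67e+01] 9.8
0.00991390527724532
```

View pics/c4.png

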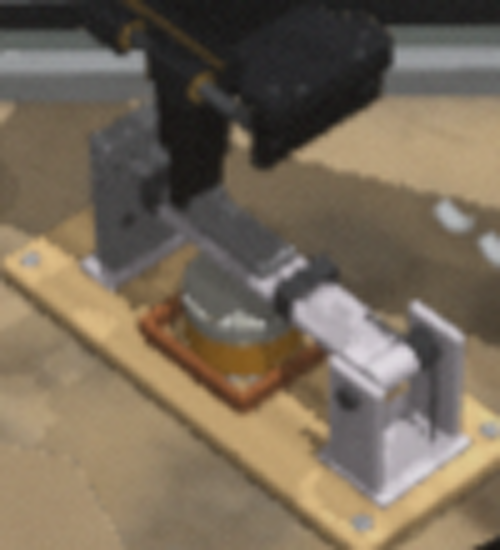

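The bolt hit its full-out stop at 0.030 with the nose well below the post's top. I check the latch by easing the bar upward while still holding it.

```bash
python3 - <<'E'
from feel import *
for th in (.042,.052,.060,.068):
    r=st(th,.1395); print(th,np.round(r[:2],1),r[2],arm.read_t())
    if r[1]<-12: break
E
```

```text
0.042 [-1.8  6. ] [139.    0.2  58.   45.6  45.3] 10.15
0.052 [ 5.7 -6. ] [1.393e+02 1.000e-01 5.700e+01 5.600e+01 4.980e+01] 10.4
0.06 [ 13.5 -18.1] [1.397e+02 1.000e-01 5.590e+01 6.440e+01 5.180e+01] 10.65
```

The upward force reverses to −18 N at about 0.05 rad, so the slot is holding the bar. I go back to neutral, open and retreat.

```bash
python3 - <<'E'
from feel import *
r=st(.048,.1395); print(np.round(r[:2],1),r[2])
arm.grip(.04); print(arm.read_opening(),arm.read_t(),arm.read_wrist_force().round(1))
p,R=pose(.048,.1395,.15); arm.move_linear(p,R,.15)
arm.movep([.38,-.12,.33],R); print(arm.read_t(),arm.read_wrist_force().round(1))
z0={n:np.load(n+'.npz') for n in('scene','top')}
out=[]
for n in('scene','top'):
    img,d,m=cloud(n); w=world(m,d).reshape(-1,3); q0=img.reshape(-1,3).astype(int)
    xb,zb=bar(.048); q=np.stack([(w-H)@xb,(w-H)@ey,(w-H)@zb],1)
    k=(abs(q[:,1])<.016)&(q[:,0]>.09)&(q[:,0]<.17)&(q[:,2]>.03)&(q[:,2]<.085)&(q0.sum(1)<150); print(n,'blade',np.percentile(q[k],[3,50,97],axis=0).round(4).tolist(),k.sum())
    out.append(img[...,::-1])
cv2.imwrite('pics/end.png',np.hstack([cv2.resize(out[0][200:340,230:450],(440,280)),cv2.resize(out[1][160:360,200:460],(360,280))]))
E
```

```text
[1.  1.4] [1.391e+02 1.000e-01 5.780e+01 5.000e+01 4.850e+01]
0.04028971116612448 11.7167 [ 0.4  0.5 -0.2]
13.5583 [ 0.5  0.4 -0.6]
scene blade [[0.1305, -0.0118, 0.0323], [0.1336, 0.0034, 0.0556], [0.139, 0.0135, 0.0791]] 153
top blade [[0.1355, -0.0133, 0.0608], [0.1395, 0.001, 0.073], [0.1425, 0.013, 0.0773]] 34
```

View pics/end.png

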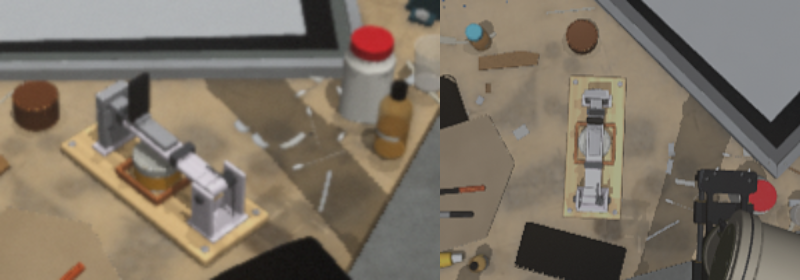

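The bar stays down and latched with the arm clear. The blade is upright at about 139 mm out (bolt about 0.029), the tin is in its well, and the jar, bottles and brown tin are undisturbed. I hand in the job.

```bash
python3 -c "
from bench import arm
arm.job_done(); print(arm.read_t())"
```

```text
the job is handed in; nothing more can be done
the job is handed in; nothing more can be done
```

The carrier is latched, and I handed the job in after about 13.6 s of the 42 s. I gripped the bolt's blade, swung the bar down against the spring to about 0.045 rad above level, and pushed the bolt out. The nose went into the slot on the first try and stopped at its full-out end, about 0.030.

- **Latch, still gripped:** easing the bar upward turned the force round to −18 N at about 0.05 rad, so the slot was holding it.
- **After release:** with the gripper clear, the pictures show the bar still down and the blade about 139 mm out (bolt about 0.029).
- **Surroundings:** the tin is in its well, and the bottles, jar and brown look-alike stand where they did, judged by eye from the pictures.
- **Force:** no check failed, and the wrist forces I read peaked at about 23 N.

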